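# Close and latch the field instrument case

## Robot

A 7-joint arm with a two-finger parallel gripper is mounted at the origin on a cart in front of the work surface, level with it; the furniture and walls round the work are solid. World frame = base frame: x ahead of the robot, y to its left, z up, the work surface at z = 0. Lengths are in m, angles in rad, forces in N, time in s.
With the tool pointing down it reaches from about 0.4 to 0.85 m from the base axis. Payload 10.4 kg.
Tool frame: the origin (TCP) lies at the very end of the fingers, on their centre line; the grasp point (between the pads) lies r.tcp_to_grasp behind it (r.tcp_to_grasp is the distance from the TCP to the grasp point, in m); z points along the fingers, y is the line along which they close (so a half turn about z gives the same grasp; the last joint's range is limited). The gripper opens to 87 mm and grips with 3 to 60 N. Pads are 19 mm wide; open, the fingers measure 117 mm over their backs; the gripper's body (75 mm by 190 mm) begins 51 mm behind the grasp point.
Start: joints at [1.306, 0.332, -0.065, 1.46, 0.022, 1.35, -0.088], TCP at [0.15, -0.607, 0.223] pointing down, gripper open.
Joint ranges: [-2.6, 2.6], [-0.5, 2.12], [-1.47, 1.34], [0.16, 2.42], [-1.27, 4.41], [0.06, 2.06], [-2.6, 2.6]. Speed limits (rad/s): [2.22, 2.22, 2.79, 2.79, 3.14, 3.14, 3.14].

## Interface

Orientations are given as a unit quaternion [x, y, z, w].
In Python, from bench import monitor, cams, ticket, r gives the robot as it stands.
- The arm moves only by the shell command python3 -m crank 'ROWS' [OPENING] [FORCE]. ROWS is a JSON object whose one key "steps" holds a list of rows, each a list of 2 entries, a list of its own where there are three numbers: the shift along the world's x, y, z in units of 25 mm (1.0 is 25 mm), then the turn, a rotation vector about the world's x, y, z in units of 5 degrees (1.0 is 5 degrees). In form: {"steps": [[[x, y, z], [ax, ay, az]], ...]}. A call has 1 to 10 rows; each row shifts and turns the commanded pose from where the row before left it; what a row does not reach is not made up. A row lasts 1/12 s, in which the tool goes at most 41.7 mm and 7.16 degrees, less where a joint would pass 70% of its speed; a pose out of reach is approached as far as the arm can. A call is refused whole if a number of a shift passes 1 or a number of a turn 1, either way. A call with a gripper value outside its range is refused whole. OPENING is the finger opening in mm, from 0 to 87, set as the call begins (- or left out, the last holds). The fingers move at their own pace and stop on an object; FORCE is the grip in N (left out, the last holds). Time passes only in rows, so rows that do not move let the fingers close. It gives the time, the measured TCP pose, the force, the opening and the grip force at its end, in the units of the state.
- monitor.read_state(): the state, without advancing time (a new reading comes with each control period).
- cams.camera(name): name is "scene" or "side" or "wrist"; returns a dict with "pixels" (420x560x3 uint8, blue, green, red), "z_map" (420x560 float32, m along the optical axis (not along the pixel's ray), 0 where there is no reading), "vfov" (degrees; the focal length in pixels is half the picture's height over the tangent of half this angle, whatever the lens; pixels are square), "cx", "cy" (the principal point, pixels), "T" (4x4, takes a point from camera to world coordinates). Camera axes: x right, y up, looking along -z (the intrinsics and any distortion apply to the point x, -y, -z); pixel columns grow to the right and rows downward; lengths in m; the calibration is good to about 2 mm. A picture is of the moment at which its call begins.
- ticket.close_job(): hands the job in; it is judged then, once.
The state is a dict: "time": time; "joint_positions": joint angles; "joint_vel": joint speeds; "joint_torque": joint torques, N m; "ee_pos": TCP position; "eef_rot": TCP orientation; "ft_force": force on the tool from outside, world axes, zero at the start; "torque": the same for the moment, N m; "width": finger opening in m; "grip_force": force on a finger pad.
Only numpy, scipy, OpenCV 4.12 (cv2) and the standard library are available. Lean on these libraries where they do the work, as an engineer would, in place of code of your own. Each camera call takes 0.05 s, during which the arm holds its last target. There are 200 camera calls.

## Task

The field case stands on its hinged edge with its lid ajar: push the lid gently up against its rubber gasket, hook the loop of the draw latch over the keeper on the lid and draw it back home under the lip, then press the lever over past centre until it lies flat and holds the lid shut. Do not push lid or lever with more than about 20 N, and leave the vial, the dropper bottle and the pot where they stand.

Things in the scene. Friction and masses are not known exactly. Their poses are not given: they have to be found in the camera images.
- case: Dark case with aluminium edges, standing on its hinged edge: 240 wide (its y), 190 high incl. feet, body 150 deep (+x), lid 45 deep (-x, robot's side). Fixed. Origin on the bench below the middle of the split between body and lid; z up. The latch sits on top at y = 0: lever on the body, keeper on the lid
- lid_top_front (a point): Middle of the upper front edge of the lid (the edge nearest the robot), 168 mm above the lid's hinge line, which runs along the case's y at the foot of the split, 22 mm above the bench. The lid's front face runs straight down from it; push there, 60 to 100 mm to either side of the latch. Axes of the lid (x into the case)
- keeper_seat (a point): Where the loop's bar ends up: against the robot's side of the keeper's upright steel web, under its lip; 19 mm above the lid's top. Axes of the lid: x to the lever, z up. The lip, 28 wide, reaches 9 mm to -x of this point, its underside 5 mm and top 8 mm above it, so the 6 mm bar must come down more than 12 mm to -x; the keeper's floor lies 5 mm below
- loop_bar (a point): Middle of the 6 mm bar across the free end of the loop. The loop: two 7 mm high steel links, 43 mm over their outsides, 55 mm from bar to crank pin. Round 9 mm rivet heads on the bar's ends stand out to 52 mm: pinch them along the case's y; it turns stiffly in the fingers (5 to 10 N at the bar) and creeps 4 to 8 mm back in them as it is carried over: look again
- lever_pivot (a point): Axis of the lever (fixed to the case), along the case's y, 20 mm above the case's top. The crank pin that carries the loop is 16 mm from it, 0.2 rad below the lever's own line, so the loop is slack with the lever raised and passes centre at a lever value near 0.2
- lever_pad (a point): Point on the lever's outer face (its upper face when flat), 44 mm along the lever from the pivot and 9 mm off its line; a 32 mm wide steel plate that ends 12 mm farther on in a rolled edge. Press here, 29 mm above the case's top when flat
- case_lid (a joint): Lid angle, rad. 0 = shut tight, larger = leaning out towards the robot (at most 0.3). Stiff hinge, stays where it is left (about 2.5 N at the top moves it). The gasket is met near 0.036; from there it resists with about 20 N per mm at the top edge, so only the latch holds the lid in
- latch_lever (a joint): Lever angle, rad. 0 = flat, pointing to the case's +x, away from the keeper; pi/2 = upright; at most 2.55, leaning over the keeper. Friction holds it when slack. Pulling the loop towards the keeper raises it. With the loop hooked, pressing square to its face near the tip takes 5 to 12 N until it snaps flat by itself
- latch_loop (a joint): Angle of the loop against the lever, rad; the loop points to the case's -x, raised above level by this value less the lever's. Slight friction: it stays where it is put. Pin, lever and bar move in one upright plane, so the bar's place fixes both joints; bar to pivot can be 39 to 70 mm
- vial: Amber glass vial with a pale cap, 23 mm across, 57 high, standing to the left of the case; leave it alone. Origin under its middle
- dropper: Dark dropper bottle with a black bulb, 43 mm across, 141 high, standing to the right of the case; leave it alone. Origin under its middle
- pot: Clear pot with a white lid and blue contents, 32 mm across, 58 high, standing to the right of the case; leave it alone. Origin under its middle

How it is judged:
On the way, in this order (a step that is already met when the one before it is completed fails the run):
1. the lid has been pushed up against its gasket (value of joint case_lid below 0.048 rad), for 0.2 s.
2. the loop's bar is hooked: against the keeper's web, under its lip (x of loop_bar in the frame of keeper_seat between -0.004 and 0.004 m and z of loop_bar in the frame of keeper_seat between -0.005 and 0.004 m), for 0.2 s.
3. the lever has been pressed flat and the lid is drawn shut (value of joint latch_lever below 0.05 rad and value of joint case_lid below 0.016 rad), for 0.2 s.
At the end, for the whole second after the job is handed in: The lever lies flat (within 0.05 rad), the loop's bar is still home under the keeper's lip (within 4 mm along, 5 mm in height) and the lid is drawn shut on its gasket (within 0.016 rad, 3 mm at the top edge) (all of step 2 and all of step 3); the robot touches nothing.
It fails at once if the fingers push the lid with over 35 N (contact force between the fingers and case_lid above 35 N).
It fails at once if the fingers press the lever's plate or its rolled edge with over 35 N (contact force between the fingers and latch_lever_c0 above 35 N or contact force between the fingers and latch_lever_c1 above 35 N).
It fails at once if the vial, the dropper bottle or the pot is shifted by more than 15 mm or knocked over (distance of any of vial, dropper, pot from where it was at the start of the episode above 0.015 m or angle between any of vial, dropper, pot's own z axis and vertical above 0.4 rad).
It also fails if it takes over 61 s, if anything falls off the work surface, if the arm or the gripper's body presses on something with over 40 N, if the wrist force passes 120 N, or if a joint passes its speed limit or range.

## Working session

There is one attempt and no reset: what is moved stays moved. The work goes in short steps, Python scripts to look and compute and a shell command to move; the robot and the scene stay as the last step left them, time stands still between calls to the robot, and variables do not carry over. Pictures are saved under pics/ and viewed, at most 10 in all, crops included, and the job is handed in when it is done.

```bash
ls; mkdir -p pics
cat > h.py <<'E'
import numpy as np, cv2
from bench import monitor, cams, ticket, r
def shot(n):
    c=cams.camera(n); H=c["pixels"].shape[0]
    c["f"]=H/2/np.tan(np.radians(c["vfov"])/2); return c
def pts(c):
    z=c["z_map"]; v,u=np.indices(z.shape)
    P=np.stack([(u-c["cx"])/c["f"]*z,-(v-c["cy"])/c["f"]*z,-z,np.ones_like(z)],-1)
    return (P@np.array(c["T"]).T)[...,:3]
def pix(c,p):
    q=np.linalg.inv(c["T"])@np.append(p,1); return c["cx"]+c["f"]*q[0]/-q[2], c["cy"]-c["f"]*q[1]/-q[2]
E
python3 - <<'E'
from h import *
s=monitor.read_state(); print({k:np.round(v,3) for k,v in s.items()}, r.tcp_to_grasp)
a=[]
for n in("scene","side"):
    c=shot(n); a.append(c["pixels"]); np.savez(n+"0.npz",**c); print(n,c["vfov"],c["cx"],c["cy"],{k for k in c},np.round(c["T"],3).tolist())
for n,x in zip(("scene","side"),a): cv2.imwrite(f"pics/{n}0.png",x)
E
```

```text
pics
{'time': np.float64(0.0), 'joint_positions': array([ 1.306,  0.333, -0.065,  1.461,  0.022,  1.35 , -0.089]), 'joint_vel': array([ 0.   , -0.   , -0.   , -0.   , -0.002, -0.001, -0.   ]), 'joint_torque': array([ 0.0000e+00, -6.2326e+01,  2.5000e-02, -3.8990e+01, -6.1000e-02,
        4.0000e-02,  0.0000e+00]), 'ee_pos': array([ 0.15 , -0.606,  0.222]), 'eef_rot': array([ 0.993,  0.121, -0.   , -0.001]), 'ft_force': array([0.357, 0.014, 0.163]), 'torque': array([ 0.026, -0.025, -0.   ]), 'grip_force': np.float64(0.0), 'width': np.float64(0.087)} 0.0187
scene 42.046084248536644 285.27564395498877 202.3253263138709 {'z_map', 'vfov', 'cy', 'T', 'cx', 'f', 'pixels'} [[0.37, -0.572, 0.732, 1.612], [0.929, 0.24, -0.282, -0.346], [-0.014, 0.784, 0.62, 0.944], [0.0, 0.0, 0.0, 1.0]]
side 47.50546026607784 283.5681846805388 212.17765525560463 {'z_map', 'vfov', 'cy', 'T', 'cx', 'f', 'pixels'} [[-0.64, 0.432, -0.636, -0.08], [-0.768, -0.361, 0.528, 0.633], [-0.002, 0.827, 0.563, 0.801], [0.0, 0.0, 0.0, 1.0]]
```

View pics/scene0.png

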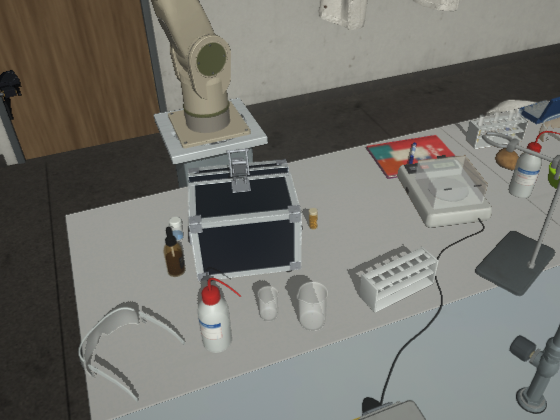

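View pics/side0.png

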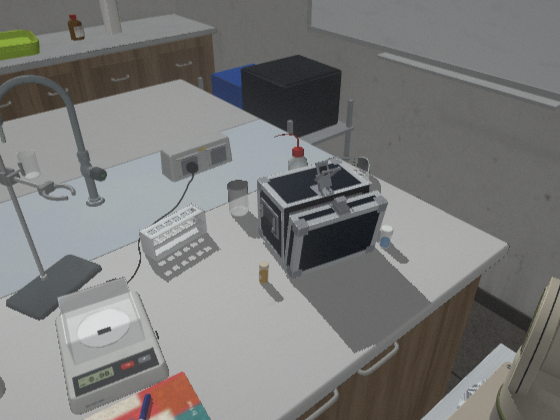

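The scene view shows the case from behind (corners about (190,210)–(298,270)), with the latch at (238,170), the vial at (313,218), the dropper at (174,255) and the pot at (177,228). The side view shows the lid ajar, with the latch at (325,180) and the keeper at (341,205).

Run:
```python
from h import *
L=[]
for n in("scene","side"):
    c=dict(np.load(n+"0.npz")); P=pts(c); np.save(n+"P.npy",P)
    z=c["z_map"]
    u0,u1,v0,v1=(180,310,140,280) if n=="scene" else (245,395,150,275)
    Q=P[v0:v1,u0:u1].reshape(-1,3); Q=Q[(z[v0:v1,u0:u1].ravel()>0)]
    print(n,np.histogram(Q[:,2],bins=np.arange(0,.30,.01))[0])
    t=Q[(Q[:,2]>.183)&(Q[:,2]<.195)].astype(np.float32)
    m=(t[:,0]<1.2)
    R=cv2.minAreaRect(t[m][:,:2]); print(R, np.median(t[m],0)); print(cv2.boxPoints(R))
    # latch: points above .197
    l=Q[(Q[:,2]>.2)]; print(len(l),l.min(0),l.max(0))
    x=cv2.resize(c["pixels"][v0:v0+100,u0:u0+133] if n=="scene" else c["pixels"][150:250,262:395],(798,600),interpolation=cv2.INTER_CUBIC)
    L.append(x)
cv2.imwrite("pics/z1.png",cv2.resize(np.vstack(L),(400,600)))
cv2.imwrite("pics/z2.png",L[1])
```

```text
scene [2423  197  320  390  361  346  350  335  346  344  386  366  376  380
  374  390  423  546 1813 4036   27   75   82   63   53   45  123    1
    0]Traceback (most recent call last):
  File "<stdin>", line 11, in <module>
cv2.error: OpenCV(4.12.0) /io/opencv/modules/imgproc/src/convhull.cpp:143: error: (-215:Assertion failed) total >= 0 && (depth == CV_32F || depth == CV_32S) in function 'convexHull'
```

Run:
```python
from h import *
for n in("scene","side"):
    c=dict(np.load(n+"0.npz")); P=pts(c); z=c["z_map"]
    u0,u1,v0,v1=(180,310,140,280) if n=="scene" else (245,395,150,275)
    Q=P[v0:v1,u0:u1].reshape(-1,3); Q=Q[(z[v0:v1,u0:u1].ravel()>0)]
    t=np.ascontiguousarray(Q[(Q[:,2]>.180)&(Q[:,2]<.198)&(Q[:,0]<1)],np.float32)
    R=cv2.minAreaRect(t[:,:2].copy()); print(n,R, np.median(t,0)); print(cv2.boxPoints(R))
    l=Q[(Q[:,2]>.2)&(Q[:,0]<1)]; print(len(l),l.min(0),l.max(0))
    x=c["pixels"][140:205,180:267] if n=="scene" else c["pixels"][155:230,285:385]
    cv2.imwrite("pics/z_%s.png"%n,cv2.resize(x,(800,600),interpolation=cv2.INTER_CUBIC))
```

```text
scene ((0.7149582505226135, -0.09604667127132416), (0.24281556904315948, 0.4008741080760956), 76.936279296875) [ 0.6645754  -0.0888366   0.19124506]
[[ 0.49226627 -0.16900665]
 [ 0.88276553 -0.25961804]
 [ 0.9376502  -0.0230867 ]
 [ 0.54715097  0.0675247 ]]
469 [ 0.53809694 -0.21575452  0.20001408] [ 0.9024057  -0.04264058  0.27001214]
side ((0.6318987011909485, -0.07594490051269531), (0.24713315069675446, 0.23235325515270233), 77.09027099609375) [ 0.61613077 -0.05098991  0.18943787]
[[ 0.49105194 -0.17043245]
 [ 0.71753204 -0.2223438 ]
 [ 0.7727455   0.01854265]
 [ 0.54626536  0.070454  ]]
497 [ 0.53419667 -0.09398925  0.20018878] [ 0.63780172 -0.03837227  0.26933507]
```

View pics/z_side.png

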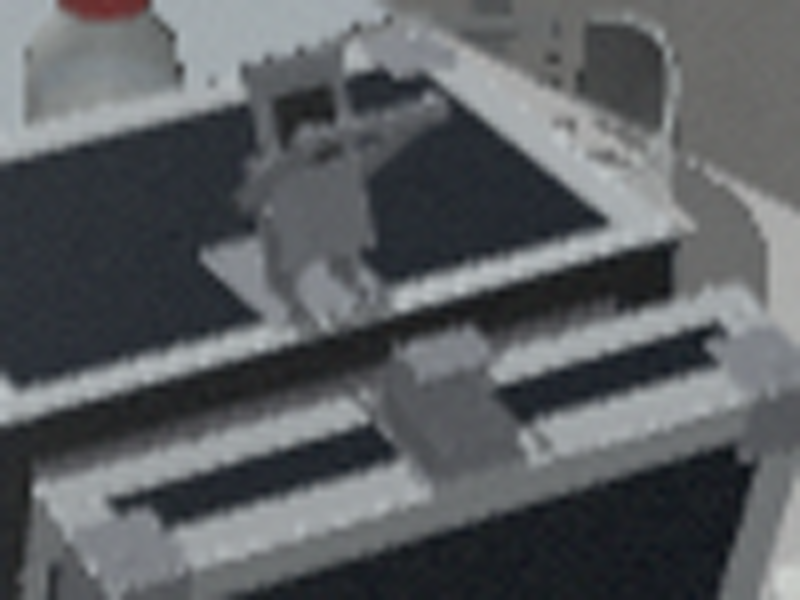

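The zoom shows the keeper on the lid at about (440,400), the lever raised at (310,210), the loop rising behind it with its bar near (290,65), and something at (440,110). I'll fit the case frame from depth and put the latch points into it.

```bash
cat >> h.py <<'E'
def case(yaw,o):
    c,s=np.cos(yaw),np.sin(yaw); R=np.array([[c,-s,0],[s,c,0],[0,0,1]]); return R,np.array([o[0],o[1],0])
E
python3 - <<'E'
from h import *
yaw=np.radians(-12.95); R,o=case(yaw,(.599,-.068))
for n in("scene","side"):
    c=dict(np.load(n+"0.npz")); P=pts(c); z=c["z_map"]
    Q=((P-o)@R); ok=(z>0)&(abs(Q[...,0])<.3)&(abs(Q[...,1])<.2)&(Q[...,2]<.3)
    q=Q[ok]
    if n=="scene":
        b=q[(abs(q[:,1])<.1)&(q[:,2]>.03)&(q[:,2]<.16)&(q[:,0]>.13)&(q[:,0]<.17)]
        k=np.polyfit(b[:,1],b[:,0],1); print("back x at y=0, slope",k,len(b))
    sgn=[1] if n=="side" else [-1,1]
    for s in(-1,1):
        b=q[(q[:,0]>.02)&(q[:,0]<.13)&(q[:,2]>.03)&(q[:,2]<.17)&(abs(q[:,1]*s-.12)<.015)]
        if len(b)>50: print(n,"side",s,np.polyfit(b[:,0],b[:,1],1),len(b))
    t=q[(q[:,2]>.178)&(q[:,2]<.195)]
    print(n,"top y pct",np.percentile(t[:,1],[.5,1,3,97,99,99.5]), "z",np.median(q[(q[:,0]>.05)&(q[:,0]<.13)&(q[:,2]>.17)&(abs(q[:,1])>.05)][:,2]))
    if n=="side":
        f=q[(abs(q[:,1])<.1)&(q[:,2]>.05)&(q[:,2]<.17)&(q[:,0]<-.03)&(q[:,0]>-.13)]
        k=np.polyfit(f[:,2],f[:,0],1); print("front",k, "x at .19",np.polyval(k,.19),"std",np.std(f[:,0]-np.polyval(k,f[:,2])))
    ll=q[(q[:,2]>.196)&(abs(q[:,1])<.04)&(q[:,0]>-.1)&(q[:,0]<.12)]
    H=np.histogram2d(ll[:,2],ll[:,0],bins=[np.arange(.195,.28,.005),np.arange(-.1,.13,.005)])[0]
    print("cols x from -.1 by 5mm")
    for i in range(len(H))[::-1]: print("%.3f "%(.195+.005*i)+"".join("%3d"%v if v else "  ." for v in H[i]))
    print(np.unique(np.round(ll[ll[:,2]>.255],3),axis=0)[::6])
E
```

```text
back x at y=0, slope [0.0026512  0.14571447] 3784
scene top y pct [-0.12150351 -0.12002687 -0.11579348  0.11269576  0.11746069  0.11875006] z 0.1916540273865761
cols x from -.1 by 5mm
0.275   .  .  .  .  .  .  .  .  .  .  .  .  .  .  .  .  .  .  .  .  .  .  .  .  .  .  .  .  .  .  .  .  .  .  .  .  .  .  .  .  .  .  .  .  .
0.270   .  .  .  .  .  .  .  .  .  .  .  .  .  .  .  .  .  .  1  .  .  .  .  .  .  .  .  .  .  .  .  .  .  .  .  .  .  .  .  .  .  .  .  .  .
0.265   .  .  .  .  .  .  .  .  .  .  .  .  .  .  .  .  .  6 21  7  .  .  .  .  .  .  2 11  2  .  .  .  .  .  .  .  .  .  .  .  .  .  .  .  .
0.260   .  .  .  .  .  .  .  .  .  .  .  .  .  .  .  .  .  7 24  5  4  .  .  .  .  1  6 16 11  .  .  .  .  .  .  .  .  .  .  .  .  .  .  .  .
0.255   .  .  .  .  .  .  .  .  .  .  .  .  .  .  .  .  .  .  .  3  4  1  1  .  .  .  3  6  .  .  .  .  .  .  .  .  .  .  .  .  .  .  .  .  .
0.250   .  .  .  .  .  .  .  .  .  .  .  .  .  .  .  .  .  .  .  1  5  4  .  .  .  2 15  .  .  .  .  .  .  .  .  .  .  .  .  .  .  .  .  .  .
0.245   .  .  .  .  .  .  .  .  .  .  .  .  .  .  .  .  .  .  . 
[... 4552 characters left out ...]
 .  .  .  .  .  .  .  .  .  .  .  .  .  .  .  .  .  .
0.195   .  .  .  .  1  3  8 14 14 12  3  .  .  .  .  .  .  .  .  .  .  .  3  4  .  1  .  .  1  .  .  .  .  .  .  .  .  .  .  .  .  .  .  .  .
[[-0.016  0.023  0.264]
 [-0.014  0.003  0.264]
 [-0.013 -0.014  0.265]
 [-0.013  0.021  0.26 ]
 [-0.012 -0.006  0.266]
 [-0.012  0.015  0.261]
 [-0.011 -0.023  0.266]
 [-0.011  0.012  0.262]
 [-0.01   0.027  0.263]
 [-0.009  0.024  0.267]
 [-0.007 -0.007  0.263]
 [ 0.03  -0.014  0.256]
 [ 0.03   0.014  0.255]
 [ 0.031 -0.003  0.262]
 [ 0.032 -0.012  0.256]
 [ 0.032  0.002  0.262]
 [ 0.033 -0.01   0.256]
 [ 0.033  0.015  0.262]
 [ 0.034  0.012  0.264]
 [ 0.035  0.014  0.264]
 [ 0.036  0.016  0.258]]
```

The cloud is consistent. The case yaw is about -12.95° and the origin is near (0.5953, -0.0663). The lid is at about 0.18 rad, the bar at case (-0.006, 0, 0.263) and the lever pivot at x ≈ 0.02. The pin-to-bar length comes out at about 54 mm against the 55 mm given. I'll move to the left half of the lid with the fingers closed.

```bash
python3 -m crank '{"steps":[[[0.5,1,0.1],[0,0,-1]],[[0.5,1,0.1],[0,0,-1]],[[0.5,1,0.1],[0,0,-1]],[[0.5,1,0.1],[0,0,-1]],[[0.5,1,0.1],[0,0,-1]],[[0.5,1,0],[0,0,-0.4]],[[0.5,1,0],[0,0,0]],[[0.5,1,0],[0,0,0]],[[0.5,1,0],[0,0,0]],[[0.5,1,0],[0,0,0]]]}' 0 20
python3 -m crank '{"steps":[[[0.5,1,0],[0,0,0]],[[0.5,1,0],[0,0,0]],[[0.5,1,0],[0,0,0]],[[0.5,1,0],[0,0,0]],[[0.5,1,0],[0,0,0]],[[0.5,1,0],[0,0,0]],[[0.5,1,0],[0,0,0]],[[0.5,1,0],[0,0,0]],[[0.5,1,0],[0,0,0]],[[0.5,1,0],[0,0,0]]]}'
```

```text
time: 0.93
ee_pos: [0.2749, -0.3554, 0.2348]
eef_rot: [0.993, -0.114, -0.0, -0.0]
ft_force: [1.0, -0.3, 0.2]
width: 0.0282
grip_force: 0.0
time: 1.77
ee_pos: [0.3998, -0.1055, 0.2349]
eef_rot: [0.993, -0.115, -0.0, 0.0]
ft_force: [0.4, 0.1, 0.4]
width: 0.0004
grip_force: 0.0
```

```bash
python3 -m crank '{"steps":[[[0.5,1,0],[0,0,0]],[[0.6,1,-0.3],[0,0,0]],[[0.6,1,-0.3],[0,0,0]],[[0.6,1,-0.5],[0,0,0]],[[0.6,1,-0.5],[0,0,0]],[[0.6,0.7,-0.5],[0,0,0]],[[0.6,0,-0.5],[0,0,0]],[[0,0,0],[0,0,0]]]}'
python3 - <<'E'
from h import *
R,o=case(np.radians(-13),(.5953,-.0663)); s=monitor.read_state()
print((np.array(s['ee_pos'])-o)@R, R@[1,0,0]/.025)
E
```

```text
time: 2.43
ee_pos: [0.5025, 0.0367, 0.1674]
eef_rot: [0.994, -0.114, -0.002, -0.001]
ft_force: [-0.3, -0.6, -0.8]
width: 0.0003
grip_force: 0.0
[-0.11357405  0.07947996  0.1674141 ] [38.97480259 -8.99804217  0.        ]
```

```bash
python3 -m crank '{"steps":[[[0.39,-0.09,0],[0,0,0]],[[0.39,-0.09,0],[0,0,0]],[[0.2,-0.045,0],[0,0,0]],[[0.2,-0.045,0],[0,0,0]],[[0.16,-0.036,0],[0,0,0]],[[0.16,-0.036,0],[0,0,0]]]}'
python3 -m crank '{"steps":[[[0.16,-0.036,0],[0,0,0]],[[0.12,-0.027,0],[0,0,0]],[[0.08,-0.018,0],[0,0,0]],[[0,0,0],[0,0,0]]]}'
```

```text
time: 2.93
ee_pos: [0.5397, 0.027, 0.1704]
eef_rot: [0.993, -0.115, -0.0, 0.0]
ft_force: [-4.7, 0.4, 3.4]
width: 0.0005
grip_force: 2.1
time: 3.27
ee_pos: [0.5492, 0.025, 0.1701]
eef_rot: [0.993, -0.115, 0.0, -0.0]
ft_force: [-0.8, -0.5, 0.9]
width: 0.0004
grip_force: 0.1
```

```bash
python3 -m crank '{"steps":[[[0.06,-0.014,0],[0,0,0]],[[0.06,-0.014,0],[0,0,0]]]}'
python3 -m crank '{"steps":[[[0.06,-0.014,0],[0,0,0]],[[0,0,0],[0,0,0]]]}'
python3 -c "
from h import *
c=shot('side');np.savez('side1.npz',**c);P=pts(c);R,o=case(np.radians(-13),(.5953,-.0663));q=((P-o)@R)[c['z_map']>0]
f=q[(q[:,1]<.03)&(q[:,1]>-.1)&(q[:,2]>.05)&(q[:,2]<.17)&(q[:,0]<-.02)&(q[:,0]>-.1)]
print(np.polyfit(f[:,2],f[:,0],1),len(f))
"
```

```text
time: 3.43
ee_pos: [0.5516, 0.0245, 0.1701]
eef_rot: [0.993, -0.114, -0.0, 0.0]
ft_force: [-6.6, 0.7, 5.0]
width: 0.0006
grip_force: 3.3
time: 3.6
ee_pos: [0.552, 0.0244, 0.1702]
eef_rot: [0.993, -0.114, -0.001, 0.0]
ft_force: [-10.5, 1.0, 9.1]
width: 0.0006
grip_force: 5.5
[-0.03588186 -0.0440219 ] 1668
```

Force has risen and the measured lid angle is about 0.036, so the lid is on its gasket. I'll hold briefly, back off, and rise so the wrist camera can see the latch.

```bash
python3 -m crank '{"steps":[[[0,0,0],[0,0,0]],[[0,0,0],[0,0,0]],[[0,0,0],[0,0,0]],[[-0.2,0.05,0],[0,0,0]],[[-0.8,0.2,0],[0,0,0]],[[-0.8,0.2,0],[0,0,0]],[[-0.5,0,0.8],[0,0,0]],[[-0.5,-0.4,0.9],[0,0,0]],[[-0.4,-0.7,1],[0,0,0]],[[0,-0.8,1],[0,0,0]]]}' 75
python3 -m crank '{"steps":[[[0,-0.5,1],[0,0,0]],[[0,-0.5,1],[0,0,0]],[[0,0,0.5],[0,0,0]],[[0,0,0],[0,0,0]],[[0,0,0],[0,0,0]]]}'
python3 - <<'E'
from h import *
c=shot('wrist');np.savez('w1.npz',**c);P=pts(c);R,o=case(np.radians(-13),(.5953,-.0663))
s=monitor.read_state();print((np.array(s['ee_pos'])-o)@R, c['vfov'],np.round(((np.array(c['T'])[:3,3]-o)@R),3))
Q=(P-o)@R; q=Q[c['z_map']>0]
cv2.imwrite("pics/w1.png",c["pixels"])
c=shot('side');np.savez('side1.npz',**c);P=pts(c);q=((P-o)@R)[c['z_map']>0]
f=q[(q[:,1]<.1)&(q[:,1]>-.1)&(q[:,2]>.05)&(q[:,2]<.17)&(q[:,0]<-.02)&(q[:,0]>-.1)]
print(np.polyfit(f[:,2],f[:,0],1),len(f))
E
```

```text
time: 4.48
ee_pos: [0.4719, -0.0117, 0.264]
eef_rot: [0.994, -0.113, 0.001, 0.001]
ft_force: [0.4, -0.4, 0.5]
width: 0.0596
grip_force: 0.0
time: 4.9
ee_pos: [0.4736, -0.0372, 0.3253]
eef_rot: [0.993, -0.115, 0.001, 0.0]
ft_force: [0.1, -0.0, -0.7]
width: 0.0747
grip_force: 0.0
[-0.12563508  0.00107792  0.32446534] 68.02601247851536 [-0.051  0.001  0.489]
[-0.04017762 -0.04377794] 2645
```

View pics/w1.png

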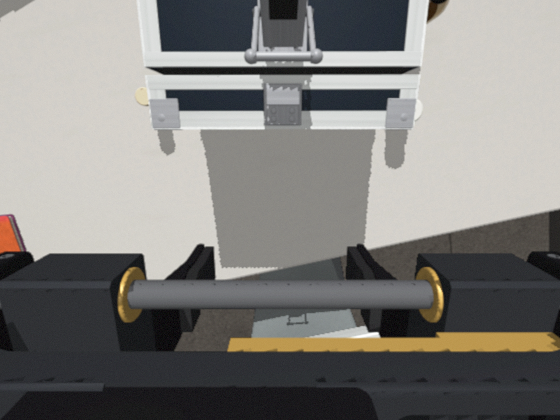

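The wrist view shows the loop bar with rivet heads at (250,57) and (318,57) and the keeper at (283,103). The lid stays at about 0.040 rad. Next I'll measure the bar and keeper from depth here.

Run:
```python
from h import *
R,o=case(np.radians(-13),(.5953,-.0663))
c=dict(np.load('w1.npz')); Q=(pts(c)-o)@R; np.set_printoptions(precision=4,suppress=True)
z=c['z_map']
def H(Q,z,ylim,x0,x1,z0,z1):
    q=Q[z>0]; q=q[(abs(q[:,1])<ylim)&(q[:,0]>x0)&(q[:,0]<x1)&(q[:,2]>z0)&(q[:,2]<z1)]; return q
b=H(Q,z,.04,-.05,.03,.25,.29); print("wrist bar",len(b),b.mean(0),np.percentile(b,[1,99],0))
k=H(Q,z,.03,-.08,0,.20,.225); print("wrist keeper",len(k),np.percentile(k,[2,50,98],0))
for u in(283,): print(np.c_[np.arange(40,130,3),Q[40:130:3,u]])
c=dict(np.load('side1.npz')); Q=(pts(c)-o)@R; z=c['z_map']
b=H(Q,z,.04,-.05,.02,.253,.29); print("side bar",len(b),b.mean(0),np.percentile(b,[1,99],0))
k=H(Q,z,.03,-.08,0,.20,.225); print("side keeper",len(k),np.percentile(k,[2,50,98],0))
c=shot('scene'); np.savez('scene1.npz',**c); Q=(pts(c)-o)@R; z=c['z_map']
b=H(Q,z,.04,-.05,.02,.253,.29); print("scene bar",len(b),b.mean(0),np.percentile(b,[1,99],0))
k=H(Q,z,.03,-.08,0,.20,.225); print("scene keeper",len(k),np.percentile(k,[2,50,98],0))
```

```text
wrist bar 1114 [-0.0041 -0.0016  0.2639] [[-0.0108 -0.0263  0.2503]
 [ 0.0295  0.023   0.2687]]
wrist keeper 1309 [[-0.049  -0.0147  0.2024]
 [-0.0333 -0.0015  0.216 ]
 [-0.0188  0.0117  0.2186]]
[[ 40.       0.0135  -0.0015   0.2167]
 [ 43.       0.0119  -0.0015   0.2143]
 [ 46.       0.0145  -0.0017   0.193 ]
 [ 49.       0.0115  -0.0017   0.1962]
 [ 52.      -0.0055  -0.0011   0.268 ]
 [ 55.      -0.0069  -0.0011   0.266 ]
 [ 58.      -0.0088  -0.0011   0.2666]
 [ 61.       0.0026  -0.0017   0.1936]
 [ 64.       0.0002  -0.0017   0.1939]
 [ 67.      -0.0013  -0.0017   0.1882]
 [ 70.      -0.0037  -0.0017   0.1881]
 [ 73.      -0.0061  -0.0017   0.1875]
 [ 76.      -0.0091  -0.0017   0.1912]
 [ 79.      -0.0117  -0.0017   0.1922]
 [ 82.      -0.0141  -0.0017   0.1921]
 [ 85.      -0.0194  -0.0015   0.217 ]
 [ 88.      -0.0217  -0.0015   0.2168]
 [ 91.      -0.0241  -0.0015   0.2175]
 [ 94.      -0.0263  -0.0015   0.2165]
 [ 97.      -0.0286  -0.0015   0.217 ]
 [100.      -0.031   -0.0015   0.2177]
 [103.      -0.0332  -0.0015   0.2159]
 [106.      -0.0349  -0.0016   0.2034]
 [109. 
[... 539 characters left out ...]
26  0.2692]]Traceback (most recent call last):
  File "<stdin>", line 15, in <module>
    return _quantile_unchecked(
        a, q, axis, out, overwrite_input, method, keepdims, weights)
    return _ureduce(a,
                    func=_quantile_ureduce_func,
    ...<5 lines>...
                    overwrite_input=overwrite_input,
                    method=method)
    r = func(a, **kwargs)
    result = _quantile(arr,
                       quantiles=q,
    ...<2 lines>...
                       out=out,
                       weights=wgt)
    slices_having_nans = np.isnan(arr[-1, ...])
                                  ~~~^^^^^^^^^
IndexError: index -1 is out of bounds for axis 0 with size 0
```

The bar centre is at case (-0.007, -0.0015, 0.264). The keeper lip's edge is at x = -0.034 and its top at z = 0.217, so the seat is at about (-0.025, 0.209), which agrees with the floor at 0.203. I'll grasp low on the pads, with the TCP 9 mm below the bar.

```bash
python3 -m crank '{"steps":[[[0.92,-0.234,0],[0,0,0]],[[0.92,-0.234,0],[0,0,0]],[[0.92,-0.234,0],[0,0,0]],[[0.92,-0.234,0],[0,0,0]],[[0.92,-0.234,0],[0,0,0]],[[0,0,-0.8],[0,0,0]],[[0,0,-0.8],[0,0,0]],[[0,0,-0.7],[0,0,0]],[[0,0,-0.48],[0,0,0]],[[0,0,0],[0,0,0]]]}' 80 30
python3 - <<'E'
from h import *
R,o=case(np.radians(-13),(.5953,-.0663))
s=monitor.read_state();print((np.array(s['ee_pos'])-o)@R,s['ft_force'])
c=shot('wrist');np.savez('w2.npz',**c);Q=(pts(c)-o)@R;z=c['z_map']
q=Q[(z>0)&(abs(Q[...,1])<.034)&(Q[...,0]>-.03)&(Q[...,0]<.02)&(Q[...,2]>.252)&(Q[...,2]<.28)];print(len(q),np.percentile(q,[2,50,98],0))
cv2.imwrite("pics/w2.png",c["pixels"])
E
```

```text
time: 5.88
ee_pos: [0.5868, -0.0663, 0.2522]
eef_rot: [0.993, -0.114, -0.002, -0.0]
ft_force: [0.1, -0.8, 0.9]
width: 0.0803
grip_force: 0.0
[-0.00831088 -0.0018865   0.25224993] [ 0.07993877 -0.77991256  0.86109638]
1598 [[-0.00905089 -0.02532297  0.25297285]
 [-0.00446391 -0.00146057  0.26540916]
 [ 0.00777275  0.02213579  0.26818486]]
```

View pics/w2.png

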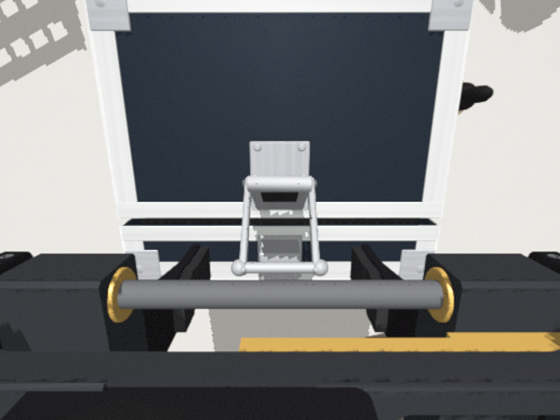

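The wrist view shows the bar at row 268 between the open fingers, with rivets at (239,268) and (321,268). I'll raise 3 mm and close.

```bash
python3 -m crank '{"steps":[[[0.05,0,0.12],[0,0,0]],[[0,0,0],[0,0,0]],[[0,0,0],[0,0,0]],[[0,0,0],[0,0,0]],[[0,0,0],[0,0,0]],[[0,0,0],[0,0,0]],[[0,0,0],[0,0,0]]]}' 40 30
```

```text
time: 6.52
ee_pos: [0.5894, -0.0664, 0.2588]
eef_rot: [0.993, -0.114, 0.0, 0.0]
ft_force: [-0.5, 0.5, 1.9]
width: 0.0492
grip_force: 30.0
```

```bash
python3 -m crank '{"steps":[[[0,0,0],[0,0,0]],[[0,0,0],[0,0,0]],[[0.11,-0.025,-0.18],[0,0,0]],[[0,0,0],[0,0,0]]]}' 62 30
python3 -m crank '{"steps":[[[0,0,0],[0,0,0]],[[0,0,0],[0,0,0]],[[0,0,0],[0,0,0]],[[0,0,0],[0,0,0]]]}' 40 35
python3 - <<'E'
from h import *
R,o=case(np.radians(-13),(.5953,-.0663))
s=monitor.read_state();print((np.array(s['ee_pos'])-o)@R,s['ft_force'])
c=shot('wrist');Q=(pts(c)-o)@R;z=c['z_map']
q=Q[(z>0)&(abs(Q[...,1])<.018)&(Q[...,0]>-.03)&(Q[...,0]<.02)&(Q[...,2]>.255)&(Q[...,2]<.28)];print(len(q),np.percentile(q,[2,50,98],0))
E
```

```text
time: 6.85
ee_pos: [0.5922, -0.0674, 0.253]
eef_rot: [0.993, -0.115, -0.0, 0.0]
ft_force: [0.1, -0.7, 0.2]
width: 0.061
grip_force: 0.0
time: 7.18
ee_pos: [0.5922, -0.0671, 0.254]
eef_rot: [0.993, -0.114, -0.0, 0.0]
ft_force: [-0.1, 0.0, -2.1]
width: 0.0489
grip_force: 35.0
[-0.00289208 -0.00146197  0.25399611] [-0.14013834  0.01744718 -2.07453379]
835 [[-0.00838141 -0.01731141  0.25687261]
 [-0.00504578  0.00250826  0.26538066]
 [ 0.00380554  0.01775948  0.26725811]]
```

```bash
python3 -m crank '{"steps":[[[-0.25,0.057,-0.16],[0,0,0]],[[-0.25,0.057,-0.16],[0,0,0]],[[-0.25,0.057,-0.16],[0,0,0]],[[-0.195,0.045,-0.22],[0,0,0]],[[-0.195,0.045,-0.22],[0,0,0]],[[0,0,0],[0,0,0]],[[0,0,0],[0,0,0]]]}'
cat > m.py <<'E'
from h import *
import sys
R,o=case(np.radians(-13),(.5953,-.0663)); np.set_printoptions(precision=4,suppress=True)
s=monitor.read_state();t=(np.array(s['ee_pos'])-o)@R;print("tcp",t,s['ft_force'],s['width'],s['grip_force'])
n=sys.argv[1]; c=shot('wrist');np.savez(n+'.npz',**c);Q=(pts(c)-o)@R;z=c['z_map']
q=Q[(z>0)&(abs(Q[...,1])<.030)&(abs(Q[...,0]-t[0])<.02)&(Q[...,2]>.2)&(Q[...,2]<t[2]+.03)]
for lo,hi in((-.03,-.018),(-.013,.013),(.018,.03)):
    p=q[(q[:,1]>lo)&(q[:,1]<hi)]; H=np.histogram2d(p[:,2],p[:,0],bins=[np.arange(.19,.29,.004),np.arange(-.07,.03,.004)])[0]
    print("y",lo,hi); 
    for i in range(len(H))[::-1]:
        if H[i].any(): print("%.3f"%(.19+.004*i),"".join("%4d"%v if v else "   ." for v in H[i]))
cv2.imwrite("pics/%s.png"%n,c["pixels"])
E
python3 m.py w3
```

```text
time: 7.82
ee_pos: [0.5629, -0.0603, 0.2311]
eef_rot: [0.993, -0.114, -0.0, 0.0]
ft_force: [-3.2, 0.7, 1.1]
width: 0.0486
grip_force: 35.0
tcp [-0.0329 -0.0014  0.2311] [-3.1907  0.7457  1.1264] 0.04862344937847725 35.00027418136597
y -0.03 -0.018
0.258    .   .   .   .   .   .   .   .   .   .  13  28   .   .   .   .   .   .   .   .   .   .   .   .
0.254    .   .   .   .   .   .   .   .   .   5  22  45   .   .   .   .   .   .   .   .   .   .   .   .
0.250    .   .   .   .   .   .   .   .   .   6  10  30   .   .   .   .   .   .   .   .   .   .   .   .
0.246    .   .   .   .   .   .   .   .   6  11   9  33   .   .   .   .   .   .   .   .   .   .   .   .
0.242    .   .   .   .   .   .   .   .  73  90  29  25   .   .   .   .   .   .   .   .   .   .   .   .
0.238    .   .   .   .   .   .   .   5   4  45  52  92  57  43   9   .   .   .   .   .   .   .   .   .
0.234    .   .   .   .   .   .   .   2   .   3   8  24   3  14   3   .   .   .   .   .   .   .   .   .
0.230    .   .   .   .   .   .   .   .   .   5   6  13   .   .   .   .   .   .   .   .   .   .   .   .
y -0.013 0.013
0.242    .   
[... 844 characters left out ...]
 .   .   .   .   .   .   6  18  57  11   .   .   .   .   .   .   .   .   .   .   .
0.250    .   .   .   .   .   .   .   .   .   9   9  50   8   .   .   .   .   .   .   .   .   .   .   .
0.246    .   .   .   .   .   .   .   .   6   8   9  50  10   .   .   .   .   .   .   .   .   .   .   .
0.242    .   .   .   .   .   .   .   .  46  75  15  35  10   .   .   .   .   .   .   .   .   .   .   .
0.238    .   .   .   .   .   .   .   3   1  19  28  61  34  20   3   .   .   .   .   .   .   .   .   .
0.234    .   .   .   .   .   .   .   2   .   5   7  39   9   5   1   .   .   .   .   .   .   .   .   .
0.230    .   .   .   .   .   .   .   .   .   3   7  13   3   .   .   .   .   .   .   .   .   .   .   .
```

View pics/w3.png

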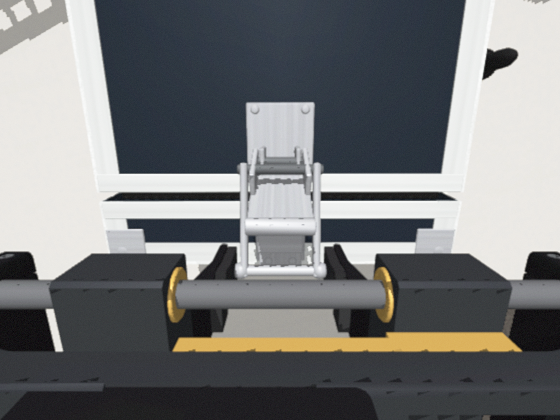

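The wrist view shows the bar still held, at row 272 (cols 240–322), and the measured bar is at (-0.034, 0.241). I'll continue in -x and down.

```bash
python3 -m crank '{"steps":[[[-0.19,0.044,-0.2],[0,0,0]],[[-0.19,0.044,-0.2],[0,0,0]],[[0,0,0],[0,0,0]],[[0,0,0],[0,0,0]]]}'
python3 m.py w4 | sed -n '1p;/y -0.013/,/y 0.018/p'
```

```text
time: 8.2
ee_pos: [0.5539, -0.0582, 0.221]
eef_rot: [0.993, -0.114, -0.0, 0.0]
ft_force: [-0.4, 0.6, 1.3]
width: 0.0489
grip_force: 35.0
tcp [-0.0421 -0.0015  0.221 ] [-0.3912  0.5886  1.2795] 0.04886646122891633 35.00016689300537
y -0.013 0.013
0.246    .   .   .   .   .   .   .   .   .   .   . 166   .   .   .   .   .   .   .   .   .   .   .   .
0.242    .   .   .   .   .   .   .   .   .   .   .  19   .   .   .   .   .   .   .   .   .   .   .   .
0.234    .   .   .   .   .   .   .   2   .   .   .   .   .   .   .   .   .   .   .   .   .   .   .   .
0.230    .   .   .   .   .   . 193 309   .   .   .   .   .   .   .   .   .   .   .   .   .   .   .   .
0.226    .   .   .   .   .   .   1  68   .   .   .   .   .   .   .   .   .   .   .   .   .   .   .   .
0.202    .   .   .   .   . 191 239   4   .   .   .   .   .   .   .   .   .   .   .   .   .   .   .   .
0.198    .   .   .   .   .   3   1   .   .   .   .   .   .   .   .   .   .   .   .   .   .   .   .   .
y 0.018 0.03
```

```bash
python3 -m crank '{"steps":[[[-0.04,0.009,-0.2],[0,0,0]],[[0,0,-0.2],[0,0,0]],[[0,0,-0.2],[0,0,0]],[[0,0,-0.2],[0,0,0]],[[0,0,0],[0,0,0]],[[0,0,0],[0,0,0]]]}'
python3 m.py w5
```

```text
time: 8.75
ee_pos: [0.553, -0.058, 0.2006]
eef_rot: [0.993, -0.114, -0.0, -0.0]
ft_force: [-0.9, 0.6, 0.6]
width: 0.049
grip_force: 35.0
tcp [-0.0431 -0.0014  0.2006] [-0.9097  0.6453  0.6282] 0.048971625026648966 35.000184774398804
y -0.03 -0.018
0.230    .   .   .   .   .   .   .   .   6   5   .   .   .   .   .   .   .   .   .   .   .   .   .   .
0.226    .   .   .   .   .   .   .  13  25  24   .   .   .   .   .   .   .   .   .   .   .   .   .   .
0.222    .   .   .   .   .   .   3  10  16  27   .   .   .   .   .   .   .   .   .   .   .   .   .   .
0.218    .   .   .   .   .   .   6   9  10  23   1  14   .   .   .   .   .   .   .   .   .   .   .   .
0.214    .   .   .   .   .   2  31  35  38  63  39  26   .   .   .   .   .   .   .   .   .   .   .   .
0.210    .   .   .   .   .  17  72  53  16  18   .   .   .   .   .   .   .   .   .   .   .   .   .   .
0.206    .   .   .   .   1   4   .   7  12  18   .   .   .   .   .   .   .   .   .   .   .   .   .   .
0.202    .   .   .   .   4   .   1   7   7  21   .   .   .   .   .   .   .   .   .   .   .   .   .   .
0.198    .   .   .   .   .  
[... 535 characters left out ...]
 .   .   .   1  12  16  57   .   .   .   .   .   .   .   .   .   .   .   .   .   .
0.218    .   .   .   .   .   .   7  12  11  51   2   9   .   .   .   .   .   .   .   .   .   .   .   .
0.214    .   .   .   .   .   3  34  26  27  74  16  10   .   .   .   .   .   .   .   .   .   .   .   .
0.210    .   .   .   .   .   7  34  50  10  47   .   .   .   .   .   .   .   .   .   .   .   .   .   .
0.206    .   .   .   .   2   3   .   7   9  42   .   .   .   .   .   .   .   .   .   .   .   .   .   .
0.202    .   .   .   .   2   .   .   8   9  34   .   .   .   .   .   .   .   .   .   .   .   .   .   .
0.198    .   .   .   .   .   .   .   .   2   4   .   .   .   .   .   .   .   .   .   .   .   .   .   .
```

View pics/w5.png

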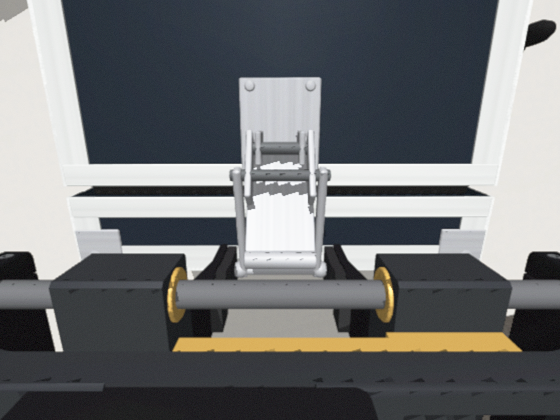

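The wrist view shows the bar on the robot's side of the keeper at row 268, centre (-0.043, 0.2095), which is just below the lip's underside. I'll draw it home in +x.

```bash
python3 -m crank '{"steps":[[[0.156,-0.036,-0.02],[0,0,0]],[[0.156,-0.036,-0.02],[0,0,0]],[[0.156,-0.036,0],[0,0,0]],[[0.117,-0.027,0],[0,0,0]],[[0,0,0],[0,0,0]],[[0,0,0],[0,0,0]]]}'
python3 m.py w6 | sed -n '1p;/y -0.013/,/y 0.018/p'
```

```text
time: 9.3
ee_pos: [0.5672, -0.0612, 0.1997]
eef_rot: [0.993, -0.114, -0.001, -0.0]
ft_force: [-5.0, 2.1, 0.6]
width: 0.0492
grip_force: 35.0
tcp [-0.0285 -0.0014  0.1997] [-4.9861  2.0703  0.5947] 0.049217102799560784 35.00011146068573
y -0.013 0.013
0.218    .   .   .   .   .   .   .   .   .   3  22  32  14   .   .   .   .   .   .   .   .   .   .   .
0.214    .   .   .   .   .   .   .   .   .  93 318 323  33   .   .   .   .   .   .   .   .   .   .   .
y 0.018 0.03
```

```bash
python3 -m crank '{"steps":[[[0.08,-0.018,0],[0,0,0]],[[0.06,-0.014,0],[0,0,0]],[[0,0,0],[0,0,0]]]}'
python3 m.py w7 | sed -n '1,60p'
```

```text
time: 9.6
ee_pos: [0.5711, -0.0621, 0.2]
eef_rot: [0.993, -0.114, -0.0, -0.0]
ft_force: [-3.8, 1.5, 2.1]
width: 0.0489
grip_force: 35.0
tcp [-0.0245 -0.0014  0.2   ] [-3.8196  1.4595  2.097 ] 0.048941397425968425 35.00011324882507
y -0.03 -0.018
0.230    .   .   .   .   .   .   .   .   .   .   .   .   .   1   .   .   .   .   .   .   .   .   .   .
0.226    .   .   .   .   .   .   .   .   .   .   .   .  21  41   .   .   .   .   .   .   .   .   .   .
0.222    .   .   .   .   .   .   .   .   .   .   .   4  14  45   .   .   .   .   .   .   .   .   .   .
0.218    .   .   .   .   .   .   .   .   .   .   1  10   9  31   6  39  19   .   .   .   .   .   .   .
0.214    .   .   .   .   .   .   .   .   .   .   9  20  48  81  43  21   3   .   .   .   .   .   .   .
0.210    .   .   .   .   .   .   .   .   .   3  75  92  19  34   5   .   .   .   .   .   .   .   .   .
0.206    .   .   .   .   .   .   .   .   .   2   .  16  12  27   .   .   .   .   .   .   .   .   .   .
0.202    .   .   .   .   .   .   .   .   .   1   .   4   6  28   .   .   .   .   .   .   .   .   .   .
0.198    .   .   .   .   .   .
[... 842 characters left out ...]
 .   .   .   .   .   .   .   .   5  18  52  22   .   .   .   .   .   .   .   .   .
0.218    .   .   .   .   .   .   .   .   .   .   .   7  11  40  23  22   9   .   .   .   .   .   .   .
0.214    .   .   .   .   .   .   .   .   .   .   7  17  20  64  24   4   .   .   .   .   .   .   .   .
0.210    .   .   .   .   .   .   .   .   .   3  49  61  18  35  13   .   .   .   .   .   .   .   .   .
0.206    .   .   .   .   .   .   .   .   .   2   .  11   6  35  16   .   .   .   .   .   .   .   .   .
0.202    .   .   .   .   .   .   .   .   .   1   .   6  10  30  11   .   .   .   .   .   .   .   .   .
0.198    .   .   .   .   .   .   .   .   .   .   .   .   2   8   2   .   .   .   .   .   .   .   .   .
```

```bash
python3 -m crank '{"steps":[[[0.04,-0.009,0],[0,0,0]],[[0.03,-0.007,0],[0,0,0]],[[0,0,0],[0,0,0]],[[0,0,0],[0,0,0]]]}'
python3 m.py w8 | grep -A8 tcp
cat > lev.py <<'E'
from h import *
R,o=case(np.radians(-13),(.5953,-.0663))
for n in("side","scene"):
    c=shot(n);q=((pts(c)-o)@R)[c['z_map']>0]
    if n=="side":
        f=q[(q[:,1]<.1)&(q[:,1]>-.1)&(q[:,2]>.05)&(q[:,2]<.17)&(q[:,0]<-.02)&(q[:,0]>-.1)]
        print("lid",np.polyfit(f[:,2],f[:,0],1),len(f))
    ll=q[(q[:,2]>.196)&(abs(q[:,1])<.03)&(q[:,0]>-.06)&(q[:,0]<.12)&(q[:,2]<.28)]
    H=np.histogram2d(ll[:,2],ll[:,0],bins=[np.arange(.195,.285,.005),np.arange(-.06,.10,.005)])[0]
    print(n,"x from -.06 by 5mm")
    for i in range(len(H))[::-1]: print("%.3f "%(.195+.005*i)+"".join("%3d"%v if v else "  ." for v in H[i]))
E
python3 lev.py
```

```text
time: 9.98
ee_pos: [0.5726, -0.0625, 0.2]
eef_rot: [0.993, -0.114, -0.0, 0.0]
ft_force: [-5.0, 2.9, 0.7]
width: 0.0491
grip_force: 35.0
tcp [-0.023  -0.0014  0.2   ] [-5.0276  2.894   0.6652] 0.04912581422502583 35.00010430812836
y -0.03 -0.018
0.226    .   .   .   .   .   .   .   .   .   .   .   .   7  22  28   .   .   .   .   .   .   .   .   .
0.222    .   .   .   .   .   .   .   .   .   .   .   1  17  15  30   .   .   .   .   .   .   .   .   .
0.218    .   .   .   .   .   .   .   .   .   .   .   5   7  14  27  28  39   .   .   .   .   .   .   .
0.214    .   .   .   .   .   .   .   .   .   .   2  19  28  53  71  30   8   .   .   .   .   .   .   .
0.210    .   .   .   .   .   .   .   .   .   .  43  98  55  15  31   .   .   .   .   .   .   .   .   .
0.206    .   .   .   .   .   .   .   .   .   .   2   7  13  10  23   .   .   .   .   .   .   .   .   .
0.202    .   .   .   .   .   .   .   .   .   1   .   3   8   6  20   .   .   .   .   .   .   .   .   .
lid [-0.04019223 -0.04370493] 2641
side x from -.06 by 5mm
0.275   2  2  1  .  .  2  2  1  .  .  .  .  .  .  .  .  .  .  .  .  .  .  .
[... 2649 characters left out ...]

0.225   .  .  .  .  .  .  1  1  1  3  1  .  .  .  3 13  6 25 19  .  .  .  .  .  .  .  .  .  .  .  .
0.220   .  .  .  .  .  1  .  .  2  5  1  .  1  2  3 10  2  5  2  .  .  .  .  .  .  .  .  .  .  .  .
0.215   .  .  .  .  .  .  1  2  1  9  3  2  .  .  .  1  3  8  2  .  .  .  .  .  .  .  .  .  .  .  .
0.210   .  .  .  .  1  .  1  7  2  6  1  .  .  .  5  6 16 11  3  .  .  .  .  .  .  .  .  .  .  .  .
0.205   .  .  .  .  .  .  .  1  5  7  2  .  .  .  1  .  2  6  1  .  .  .  .  .  .  .  .  .  .  .  .
0.200   .  .  .  .  .  .  .  .  .  5  2  .  .  .  .  .  2  4  2  .  .  .  .  .  .  .  .  .  .  .  .
0.195   .  .  .  .  .  .  .  .  .  .  .  .  .  1  2  3  2  4  6  .  1  2  3  1  .  .  .  .  .  .  .
```

```bash
python3 -m crank '{"steps":[[[0.04,-0.009,0],[0,0,0]],[[0.03,-0.007,0],[0,0,0]],[[0,0,0],[0,0,0]]]}'
python3 m.py w9 | grep -A8 tcp
```

```text
time: 10.38
ee_pos: [0.5731, -0.0626, 0.1999]
eef_rot: [0.993, -0.114, -0.002, 0.0]
ft_force: [-12.4, 3.4, 5.4]
width: 0.0489
grip_force: 35.0
tcp [-0.0224 -0.0014  0.1999] [-12.3573   3.4286   5.4013] 0.048864714780512616 35.00095546245575
y -0.03 -0.018
0.226    .   .   .   .   .   .   .   .   .   .   .   .   4  17  34   .   .   .   .   .   .   .   .   .
0.222    .   .   .   .   .   .   .   .   .   .   .   .  13  16  33   .   .   .   .   .   .   .   .   .
0.218    .   .   .   .   .   .   .   .   .   .   .   4  11   8  29  19  44   .   .   .   .   .   .   .
0.214    .   .   .   .   .   .   .   .   .   .   .  15  32  53  77  38   9   .   .   .   .   .   .   .
0.210    .   .   .   .   .   .   .   .   .   .  34  96  52  15  36   1   2   .   .   .   .   .   .   .
0.206    .   .   .   .   .   .   .   .   .   1   1   .  20   9  25   .   .   .   .   .   .   .   .   .
0.202    .   .   .   .   .   .   .   .   .   .   .   2   8   7  23   .   .   .   .   .   .   .   .   .
```

Force rose to 12 N without further travel, so the bar is against the web. Now I'll release, rise and close the fingers.

```bash
python3 -m crank '{"steps":[[[-0.04,0.009,0],[0,0,0]],[[0,0,0],[0,0,0]],[[0,0,0],[0,0,0]],[[0,0,0],[0,0,0]],[[-0.1,0.022,0.4],[0,0,0]],[[-0.2,0.045,1],[0,0,0]],[[-0.1,0.022,1],[0,0,0]],[[0,0,1],[0,0,0]],[[0,0,1],[0,0,0]],[[0,0,0],[0,0,0]]]}' 75
python3 m.py w10 | head -1; python3 lev.py
```

```text
time: 11.27
ee_pos: [0.5655, -0.0604, 0.3161]
eef_rot: [0.993, -0.114, 0.004, 0.0]
ft_force: [-0.8, -0.3, -0.2]
width: 0.0751
grip_force: 0.0
tcp [-0.0304 -0.001   0.3161] [-0.8261 -0.3358 -0.2424] 0.07510213443255902 0.0
lid [-0.03984043 -0.04360667] 2644
side x from -.06 by 5mm
0.275   .  .  .  .  .  .  .  .  .  .  .  .  .  .  .  .  .  .  .  .  .  .  .  .  .  .  .  .  .  .  .
0.270   .  .  .  .  .  .  .  .  .  .  .  .  .  .  .  .  .  .  .  .  .  .  .  .  .  .  .  .  .  .  .
0.265   .  .  .  .  .  .  .  .  .  .  .  .  .  .  .  1 12 10  .  .  .  .  .  .  .  .  .  .  .  .  .
0.260   .  .  .  .  .  .  .  .  .  .  .  .  .  .  .  1 14  5  .  .  .  .  .  .  .  .  .  .  .  .  .
0.255   .  .  .  .  .  .  .  .  .  .  .  .  .  .  .  3 20  7  .  .  .  .  .  .  .  .  .  .  .  .  .
0.250   .  .  .  .  .  .  .  .  .  .  .  .  .  .  .  4 17  2  .  .  .  .  .  .  .  .  .  .  .  .  .
0.245   .  .  .  .  .  .  .  .  .  .  .  .  .  .  . 12 13  1  .  .  .  .  .  .  .  .  .  .  .  .  .
0.240   .  .  .  .  .  .  .  .  .  .  .  .  .  .  . 18 10  .  .  .  .  .  .  .  .  .  .  .  .  .  .
0.235   .  .  .  . 
[... 1905 characters left out ...]

0.225   .  .  .  .  .  .  .  .  .  .  .  .  .  .  . 16  5 16 20  1  .  .  .  .  .  .  .  .  .  .  .
0.220   .  .  .  .  .  .  .  .  .  .  .  1  2  1  3  7  4  7  5  .  .  .  .  .  .  .  .  .  .  .  .
0.215   .  .  .  .  .  .  .  1  1  2  2  1  .  .  .  .  4  5  1  .  .  .  .  .  .  .  .  .  .  .  .
0.210   .  .  .  .  .  .  1  9  3  .  .  .  .  .  2  9 12 15  4  .  .  .  .  .  .  .  .  .  .  .  .
0.205   .  .  .  .  .  .  .  2  1  .  .  .  .  .  1  .  1  9  1  .  .  .  .  .  .  .  .  .  .  .  .
0.200   .  .  .  .  .  .  .  .  .  .  .  .  .  .  .  .  .  2  1  .  .  .  .  .  .  .  .  .  .  .  .
0.195   .  .  .  .  .  1  .  .  .  .  .  .  .  .  .  4  1  4  2  3  3  1  1  1  .  .  .  .  .  .  .
```

View pics/w10.png

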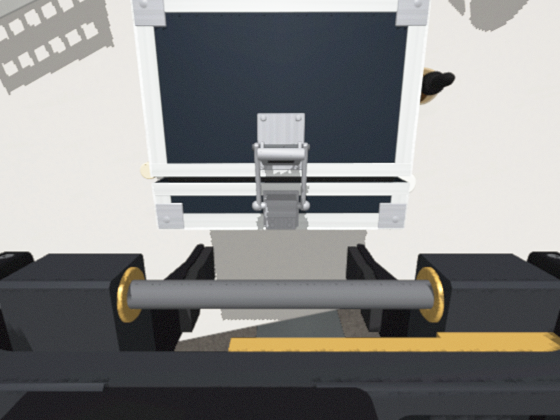

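The wrist view shows the loop hooked, with links running from the pin at row 150 to the rivets at (257,206) and (306,206), tucked under the keeper lip. The lever is near upright, with its face at x ≈ 0.0225 at z = 0.255.

```bash
python3 -m crank '{"steps":[[[0,0,0],[0,0,0]],[[0,0,0],[0,0,0]],[[0,0,0],[0,0,0]],[[0,0,0],[0,0,0]],[[0.3,-0.07,-0.4],[0,0,0]],[[0.3,-0.07,-0.6],[0,0,0]],[[0.3,-0.07,-0.6],[0,0,0]],[[0.3,-0.07,-0.6],[0,0,0]],[[0,0,-0.44],[0,0,0]],[[0,0,0],[0,0,0]]]}' 0 20
python3 -m crank '{"steps":[[[0.12,-0.028,0],[0,0,0]],[[0.12,-0.028,0],[0,0,0]],[[0.12,-0.028,0],[0,0,0]],[[0.08,-0.018,0],[0,0,0]],[[0,0,0],[0,0,0]]]}'
```

```text
time: 12.25
ee_pos: [0.5927, -0.0677, 0.24]
eef_rot: [0.993, -0.114, -0.003, -0.0]
ft_force: [0.2, -0.3, -0.4]
width: 0.0163
grip_force: 0.0
time: 12.67
ee_pos: [0.6049, -0.0701, 0.2447]
eef_rot: [0.993, -0.114, 0.0, 0.0]
ft_force: [-4.0, 1.4, 3.5]
width: 0.0007
grip_force: 2.0
```

```bash
python3 -m crank '{"steps":[[[-0.12,0.027,0],[0,0,0]],[[0,0,0.33],[0,0,0]],[[0.19,-0.044,0],[0,0,0]],[[0.14,-0.032,-0.02],[0,0,0]],[[0.14,-0.032,-0.02],[0,0,0]],[[0.14,-0.032,-0.02],[0,0,0]],[[0,0,0],[0,0,0]]]}'
python3 -m crank '{"steps":[[[0.115,-0.027,-0.05],[0,0,0]],[[0.115,-0.027,-0.05],[0,0,0]],[[0.115,-0.027,-0.05],[0,0,0]],[[0.115,-0.027,-0.05],[0,0,0]],[[0,0,0],[0,0,0]]]}'
```

```text
time: 13.25
ee_pos: [0.6176, -0.073, 0.2517]
eef_rot: [0.993, -0.115, 0.0, -0.0]
ft_force: [-4.7, 0.1, 8.5]
width: 0.0004
grip_force: 4.2
time: 13.67
ee_pos: [0.6289, -0.0756, 0.2464]
eef_rot: [0.993, -0.114, -0.0, -0.0]
ft_force: [-5.1, 0.9, 6.6]
width: 0.0005
grip_force: 4.4
```

```bash
python3 -m crank '{"steps":[[[0.126,-0.029,-0.112],[0,0,0]],[[0.126,-0.029,-0.112],[0,0,0]],[[0.126,-0.029,-0.112],[0,0,0]],[[0,0,0],[0,0,0]]]}'
python3 -m crank '{"steps":[[[0.1,-0.023,-0.14],[0,0,0]],[[0.1,-0.023,-0.14],[0,0,0]],[[0,0,0],[0,0,0]]]}'
```

```text
time: 14.0
ee_pos: [0.6387, -0.0779, 0.2374]
eef_rot: [0.993, -0.114, 0.0, -0.0]
ft_force: [-0.6, 1.4, 3.2]
width: 0.0003
grip_force: 1.9
time: 14.25
ee_pos: [0.6434, -0.0793, 0.2295]
eef_rot: [0.993, -0.115, -0.0, -0.0]
ft_force: [0.5, -0.6, 1.0]
width: 0.0005
grip_force: 0.3
```

```bash
python3 -m crank '{"steps":[[[0.04,-0.009,-0.12],[0,0,0]],[[0.04,-0.009,-0.12],[0,0,0]],[[0,0,0],[0,0,0]]]}'
python3 lev.py
```

```text
time: 14.5
ee_pos: [0.6449, -0.0798, 0.2235]
eef_rot: [0.993, -0.115, -0.0, 0.0]
ft_force: [-0.7, 0.3, -0.1]
width: 0.0002
grip_force: 0.0
lid [-0.01027647 -0.04425721] 2718
side x from -.06 by 5mm
0.275   .  .  .  .  .  .  .  .  .  .  .  .  .  .  .  .  .  .  .  3 13  4  1  1  1  .  .  .  .  .  .
0.270   .  .  .  .  .  .  .  .  .  .  .  .  .  .  .  .  .  .  .  5 16  6  5  1  1  .  .  .  .  .  .
0.265   .  .  .  .  .  .  .  .  .  .  .  .  .  .  .  .  .  .  .  3 18  2  1  2  .  .  .  .  .  .  .
0.260   .  .  .  .  .  .  .  .  .  .  .  .  .  .  .  .  .  .  .  4 13  3  2  1  1  .  .  .  .  .  .
0.255   .  .  .  .  .  .  .  .  .  .  .  .  .  .  .  .  .  .  .  1 13  2  1  2  1  .  .  .  .  .  .
0.250   .  .  .  .  .  .  .  .  .  .  .  .  .  .  .  .  .  .  .  3 11  3  3  1  1  .  .  .  .  .  .
0.245   .  .  .  .  .  .  .  .  .  .  .  .  .  .  .  .  .  .  .  1 11  4  1  1  1  .  .  .  .  .  .
0.240   .  .  .  .  .  .  .  .  .  .  .  .  .  .  .  .  .  .  .  1 15  .  2  3  1  .  .  .  .  .  .
0.235   .  .  .  .  .  .  .  .  .  .  .  .  .  .  .  .  .  .  .  . 10  3  2  1  2  .  .  .  .  .  .
0.
[... 1822 characters left out ...]

0.225   .  .  .  .  .  .  .  .  .  .  .  .  .  .  .  .  .  .  .  .  .  1  .  1 11  .  .  .  .  .  .
0.220   .  .  .  .  .  .  .  .  .  .  .  .  .  .  .  .  5  5  2  4  8  5  2 13 14 16 10 16  4  .  .
0.215   .  .  .  .  .  .  .  .  .  4  1  1  .  1  1  2  2  4  2  2  2  3  3  5  4  5  6 18  .  .  .
0.210   .  .  .  .  .  .  .  1  7 14  4  2  4  5  3  3  4  6  3  4  6  .  .  .  .  .  .  .  .  .  .
0.205   .  .  .  1  1  .  .  .  1  3  2  .  1  .  1  1  .  1  1  6  2  1  .  .  .  .  .  .  .  .  .
0.200   .  .  .  .  .  .  .  .  .  4  .  .  .  .  .  .  .  .  .  .  .  .  .  .  .  .  .  .  .  .  .
0.195   .  .  .  .  .  .  .  .  .  1  .  .  .  .  .  .  .  .  .  1  .  1  3  2  .  .  .  .  .  .  .
```

The lever has snapped nearly flat, with its top at about 0.22, and the lid is at 0.010. I'll press lightly to be sure, then lift clear.

```bash
python3 -m crank '{"steps":[[[0,0,-0.08],[0,0,0]],[[0,0,-0.08],[0,0,0]],[[0,0,-0.04],[0,0,0]],[[0,0,0],[0,0,0]]]}'
```

```text
time: 14.93
ee_pos: [0.645, -0.0795, 0.2196]
eef_rot: [0.993, -0.114, 0.0, 0.0]
ft_force: [-0.9, 0.7, 2.6]
width: 0.0007
grip_force: 1.1
```

```bash
python3 -m crank '{"steps":[[[0,0,-0.05],[0,0,0]],[[0,0,0],[0,0,0]]]}'
python3 -m crank '{"steps":[[[0,0,0.2],[0,0,0]],[[0,0,0.8],[0,0,0]],[[0,0,1],[0,0,0]],[[-0.5,0.1,1],[0,0,0]],[[-0.8,0.2,0.5],[0,0,0]],[[-1,0.2,0],[0,0,0]],[[-1,0.2,0],[0,0,0]],[[-1,0.2,0],[0,0,0]],[[-0.3,0,0],[0,0,0]],[[0,0,0],[0,0,0]]]}'
python3 lev.py
python3 - <<'E'
from h import *
a=dict(np.load("side0.npz"))["pixels"]; c=shot("side"); 
R,o=case(np.radians(-13),(.5953,-.0663)); Q=(pts(c)-o)@R
q=Q[(c['z_map']>0)&(abs(Q[...,1])<.013)&(Q[...,2]>.205)&(Q[...,2]<.24)&(Q[...,0]>.03)&(Q[...,0]<.07)]
print("plate slope",np.polyfit(q[:,0],q[:,2],1),len(q))
cv2.imwrite("pics/f.png",cv2.resize(c["pixels"][130:280,235:435],(800,600),interpolation=cv2.INTER_CUBIC))
E
```

```text
time: 15.1
ee_pos: [0.645, -0.0795, 0.2195]
eef_rot: [0.993, -0.115, 0.0, 0.0]
ft_force: [-4.5, 0.4, 10.5]
width: 0.0002
grip_force: 4.9
time: 15.93
ee_pos: [0.529, -0.0571, 0.3064]
eef_rot: [0.993, -0.115, 0.001, 0.001]
ft_force: [0.2, -1.1, 0.6]
width: 0.0005
grip_force: 0.0
lid [-0.00773621 -0.04461356] 2721
side x from -.06 by 5mm
0.275   .  .  .  .  .  .  .  .  .  .  .  .  .  .  .  .  .  .  .  .  .  .  .  .  .  .  .  .  .  .  .
0.270   .  .  .  .  .  .  .  .  .  .  .  .  .  .  .  .  .  .  .  .  .  .  .  .  .  .  .  .  .  .  .
0.265   .  .  .  .  .  .  .  .  .  .  .  .  .  .  .  .  .  .  .  .  .  .  .  .  .  .  .  .  .  .  .
0.260   .  .  .  .  .  .  .  .  .  .  .  .  .  .  .  .  .  .  .  .  .  .  .  .  .  .  .  .  .  .  .
0.255   .  .  .  .  .  .  .  .  .  .  .  .  .  .  .  .  .  .  .  .  .  .  .  .  .  .  .  .  .  .  .
0.250   .  .  .  .  .  .  .  .  .  .  .  .  .  .  .  .  .  .  .  .  .  .  .  .  .  .  .  .  .  .  .
0.245   .  .  .  .  .  .  .  .  .  .  .  .  .  .  .  .  .  .  .  .  .  .  .  .  .  .  .  .  .  .  .
0.240   .  .  .  .  .  .  .  .  .  .  .  .  .  .  .  .  .  .  .
[... 2000 characters left out ...]
.  .  .  .  .  .  .  .  1  .  .  .  .  .  .  .  .  2  .  .  .
0.220   .  .  .  .  .  .  .  1  1  .  1  .  .  .  .  5 10 16  9  8 10 13 14 15 15 12  8 24  2  .  .
0.215   .  .  .  .  .  .  5 14 13 18  6  1  .  1  .  6  4  7  8 11  2  8  1  7  6  3  1 15  3  .  .
0.210   .  .  .  .  .  .  .  1 12 26  7  4  5  5  1  2  5  6  4  3  6  .  .  .  .  .  .  .  .  .  .
0.205   .  .  .  .  1  .  .  .  4 19  6  .  .  1  .  .  .  .  1  4  5  .  1  .  .  .  .  .  .  .  .
0.200   .  .  .  1  .  .  .  .  1 11  .  .  .  1  .  .  .  .  .  .  .  .  .  .  .  .  .  .  .  .  .
0.195   .  .  .  .  .  .  .  .  1  1  .  .  .  .  .  .  .  .  .  .  .  1  1  1  .  .  .  .  .  .  .
plate slope [0.02582789 0.21827274] 88
```

View pics/f.png

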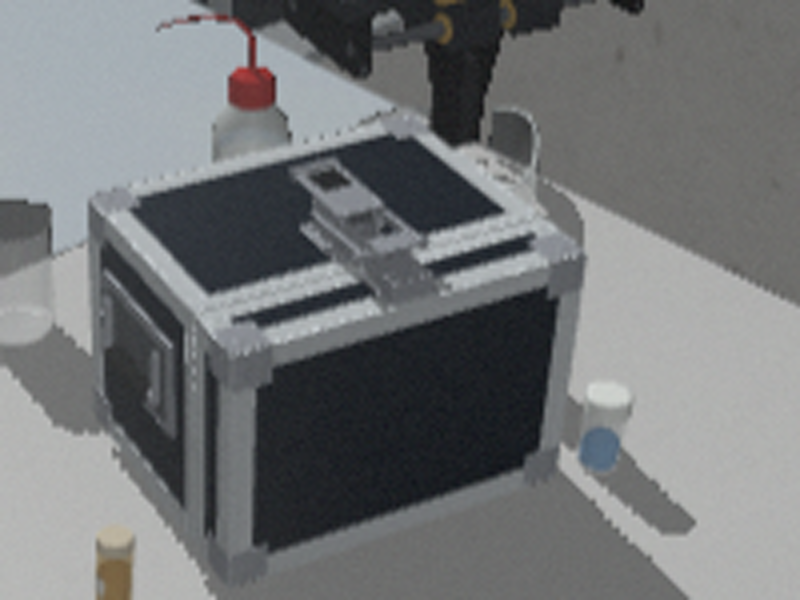

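The final view shows the case shut with the lever flat along the top at (340,200) and the loop hooked at (400,245). The pot at (605,425) and vial at (115,565) are still standing, and the robot is clear.

```bash
python3 -c "
from bench import ticket; print(ticket.close_job())"
```

```text
the job is handed in; nothing more can be done
None
```

I handed the job in at about 16 s on the robot's clock; the hand-in gave no verdict. My last measurements show the lid shut at about 0.008 rad, the loop hooked under the keeper lip and the lever flat within about 0.03 rad. The vial and pot are still standing; I did not re-check the dropper bottle at the end. The highest wrist force I saw was about 14 N.

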